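Pin the sled inside the sloped console

ROBOT

A 6-joint arm with a two-finger parallel gripper is mounted at the origin on the work surface. World frame = base frame: x ahead of the robot, y to its left, z up, the work surface at z = 0. Lengths are in m, angles in rad, forces in N, time in s.
With the tool pointing down it reaches from about 0.375 to 0.9 m from the base axis. Payload 3.1 kg.
Tool frame: the origin (TCP) lies between the finger pads; the fingertips stand 17 mm ahead of it and the grasp point (between the pads) lies 2 mm behind it; z points along the fingers, y is the line along which they close (so a half turn about z gives the same grasp; the last joint's range is limited). The gripper opens to 85 mm and grips with 20 to 120 N. Pads are 22 mm wide; open, the fingers measure 114 mm over their backs; the gripper's body (76 mm by 85 mm) begins 54 mm behind the grasp point. The pads swing forward as they close: fully open they stand 13 mm farther back than shut.
Start: joints at [-1.429, 0.527, 1.433, -0, 1.181, -0.178], TCP at [0.197, -0.593, 0.248] pointing down, gripper open.
Joint ranges: [-3.08, 3.08], [-0.75, 2.2], [0.22, 2.44], [-1.43, 4.57], [0, 2.65], [-2.85, 2.85]. Speed limits (rad/s): [2.79, 2.79, 3.14, 3.14, 3.14, 3.14].

INTERFACE

Orientations are given as a unit quaternion [x, y, z, w].
In Python, from station import sense, vision, order gives the robot as it stands.
- The arm moves only by the shell command python3 -m crank 'ROWS' [OPENING] [FORCE]. ROWS is JSON, a list of rows, each an object with "dp": the shift along the world's x, y, z in units of 30 mm (1.0 is 30 mm), a list of three; "angular": the turn, a rotation vector about the world's x, y, z in degrees, a list of three. In form: [{"dp": [dx, dy, dz], "angular": [ax, ay, az]}, ...]. A call has 1 to 20 rows; each row shifts and turns the commanded pose from where the row before left it; what a row does not reach is not made up. A row lasts 1/10 s, in which the tool goes at most 50 mm and 8.59 degrees, less where a joint would pass 70% of its speed; a pose out of reach is approached as far as the arm can. A call is refused whole if a number of a shift passes 1 or a number of a turn 8.59, either way. A call with a gripper value outside its range is refused whole. OPENING is the closure, from 0 (fully open) to 1 (shut), set as the call begins (- or left out, the last holds). The fingers move at their own pace and stop on an object; FORCE is the grip in N (left out, the last holds). Time passes only in rows, so rows that do not move let the fingers close. It gives the time, the measured TCP pose, the force, the opening and the grip force at its end, in the units of the state.
- sense(): the state, without advancing time (a new reading comes with each control period).
- vision.snapshot(name): name is "scene" or "side" or "wrist"; returns a dict with "image" (420x560x3 uint8, blue, green, red), "range_z" (420x560 float32, m along the optical axis (not along the pixel's ray), 0 where there is no reading), "mtx" (3x3 intrinsics, pixels), "pose" (4x4, takes a point from camera to world coordinates); the wrist camera has in their place "mount" (4x4, takes a point from camera to tool coordinates, whose origin is the TCP and whose axes are the flange's). Camera axes: x right, y down, z forward; pixel columns grow to the right and rows downward; lengths in m; the calibration is good to about 2 mm. The wrist camera is an equidistant fisheye: a pixel r from the principal point sees the ray r / f radians off the axis. A picture is of the moment at which its call begins: read the wrist's pose just before it.
- order.sign_off(): hands the job in; it is judged then, once.
The state is a dict: "t": time; "q": joint angles; "qd": joint speeds; "tau": joint torques, N m; "tcp_pos": TCP position; "tool_rot": TCP orientation; "force": force on the tool from outside, world axes, zero at the start; "ft_torque": the same for the moment, N m; "finger_gap": opening from 0.0 (shut) to 1.0 (fully open); "gripper_force": force on a finger pad.
Only numpy, scipy, OpenCV 4.12 (cv2) and the standard library are available. Lean on these libraries where they do the work, as an engineer would, in place of code of your own. Each camera call takes 0.05 s, during which the arm holds its last target. There are 200 camera calls.

TASK

Lock the sled inside the sloped console so it can be carried: turn the swing tab aside, then lift the cover plate out of its frame and lay it gently, flat with its grip bar up, on the blue desk mat. Then take the long pin from the wooden rack and push it through the slot that was under the cover, feeling along the slot with its tip for the hidden hole in the sled, until its collar sits fully home on the console's face, and let go. Leave the thumbscrew in the rack, and the solder spool and the white bottle where they are.

Things in the scene. Friction and masses are not known exactly. Their poses are not given: they have to be found in the camera images.
- deck: Sloped grey top face of the console (a fixed wedge housing 156 deep, 192 wide), 180 up the slope x 192 wide, tilted 30 degrees, low edge 40 and high edge 130 above the desk. Origin: centre of its outer surface, 85 above the desk. Axes: x up the slope, y level across it, z out of the face, square to it. An aluminium frame on it, 6 high, 88 (x) x 125 (y) inside, about the origin, holds the cover.
- slot (a point): Centre of the slot through the 4 thick face, at the deck's origin, under the cover: 13.5 wide in the deck's x, 62 long in its y. Behind it, 16 below the outer surface, is the flat top of the sled (unmoved by 60 N), with a hole 15.5 (x) x 12.5 (y), 28 deep, rim chamfered 2, on the slot's centre line, its centre anywhere within 20 either way along y; where is not told.
- tab (a joint): Swing tab, steel, on a pivot 61 up the slope from the deck's origin, turning about the deck's z. 0: it points straight down the slope, 18 over the cover's upper edge. Positive swings its post towards the deck's -y; free to about 1.6 rad either way, and either way will do; the cover is clear once it is past 1.3 rad. It takes about 1 N at its post and stays where it is left.
- tab_post (a point): Top of the round upright post on the tab's free end, 12 in diameter, rising 20 above the tab (its top is 32 above the deck's face), 29 from the pivot axis.
- tab_pivot (a point): The pivot axis of the tab, at the tab's upper surface, 12 above the deck's face.
- cover: Cover plate, aluminium, 84 (x) x 120 (y) x 5, about 110 g, lying in the frame on the deck with the same axes as the deck. Origin: centre of its underside; z out of its upper face.
- cover_grip (a point): Top of the black grip bar on the cover: 40 long in the cover's x, 12 thick in its y, 32 high above the plate; centred 8 to the -x side of the cover's centre. The top is 37 above the cover's underside.
- mat: Blue desk mat, 170 (x) x 200 (y) x 3 thick, fixed flat on the desk, left or right of the console. Origin: centre of its underside.
- rack: Wooden rack block 60 (x) x 130 (y) x 46 high, fixed, on the other side of the console, with two upright 12 holes, 33 either side of its centre along its y; one carries the long pin, the other the thumbscrew. Origin: centre of its underside.
- pin: Long pin, standing upright in the rack: steel shaft 10 in diameter and 40 long with a tapered tip (6 across at the end), steel collar 24 in diameter and 4 thick, above it a black round grip 18 in diameter and 38 long; about 70 g. Origin: on its axis at the underside of the collar; z towards the grip.
- pin_tip (a point): End of the pin's shaft, on its axis, 40 below the collar's underside.
- thumbscrew: Thumbscrew in the other hole of the rack: low black head 30 in diameter, 14 high, short shaft. Not needed; leave it. Origin: underside of the head.
- spool: Metal solder spool standing on end, 56 in diameter, 44 high; leave it.
- flux: White bottle, 40 in diameter, 85 high; leave it.
There are look-alikes about, which are no part of the job. Leave any green or red look-alike of the cover alone.

How it is judged:
By the outcome, as a careful person would: the job done as asked, in the order asked, and still so for the second after the job is handed in, with the robot touching nothing.
It also fails if it takes over 72 s, if anything falls off the work surface, if the arm or the gripper's body presses on something with over 40 N, if the wrist force passes 120 N, or if a joint passes its speed limit or range.

## Working session

There is one attempt and no reset: what is moved stays moved. The work goes in short steps, Python scripts to look and compute and a shell command to move; the robot and the scene stay as the last step left them, time stands still between calls to the robot, and variables do not carry over. Pictures are saved under pics/ and viewed, at most 10 in all, crops included, and the job is handed in when it is done.

```bash
mkdir -p pics; ls; python3 - <<'E'
from station import sense,vision
import cv2,numpy as np
s=sense();print(s)
for n in("scene","side"):
    d=vision.snapshot(n);cv2.imwrite(f"pics/{n}0.png",d["image"]);np.savez(f"pics/{n}0.npz",**{k:d[k] for k in d})
    print(n,d["mtx"],d["pose"])
E
```

```text
pics
{'t': 0.0, 'q': array([-1.42849122e+00,  5.28458919e-01,  1.43391853e+00,  3.03128496e-05,
        1.18144866e+00, -1.78479273e-01]), 'qd': array([ 0.00160039, -0.00114592, -0.0025862 ,  0.00233627, -0.00071333,
        0.00130421]), 'tau': array([ 1.48700397e-03, -4.42346585e+01, -1.78023291e+01, -1.68316938e-04,
        8.43710499e-03, -5.18846278e-06]), 'tcp_pos': array([ 0.19701631, -0.59239761,  0.24733291]), 'tool_rot': array([ 9.87165030e-01,  1.59699583e-01,  3.42105788e-05, -1.11629104e-03]), 'force': array([-0.17767583, -0.05357092, -0.89908949]), 'ft_torque': array([-0.01296673, -0.06864099,  0.0139737 ]), 'gripper_force': 0.0, 'finger_gap': 1.001027600905199}
scene [[457.16377251   0.         283.27706303]
 [  0.         457.16377251 208.85083967]
 [  0.           0.           1.        ]] [[ 0.84895914  0.31631463 -0.42333608  0.99748303]
 [ 0.52801502 -0.54053887  0.65499455 -0.71371831]
 [-0.02164525 -0.77959142 -0.62591429  0.83886333]
 [ 0.          0.          0.          1.        ]]
side [[416.22265617   0.         282.36897157]
 [  0.         416.22265617 208.40848073]
 [  0.           0.           1.        ]] [[-0.854828   -0.33193238  0.39886087  0.03949302]
 [-0.5187412   0.52694021 -0.67323219  0.82075248]
 [ 0.01329173 -0.78240329 -0.62263025  0.79077118]
 [ 0.          0.          0.          1.        ]]
```

View pics/scene0.png

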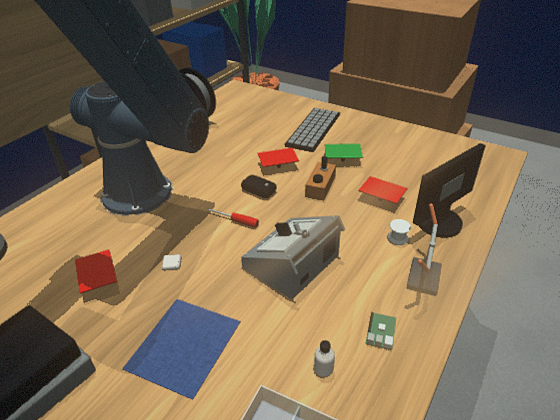

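View pics/side0.png

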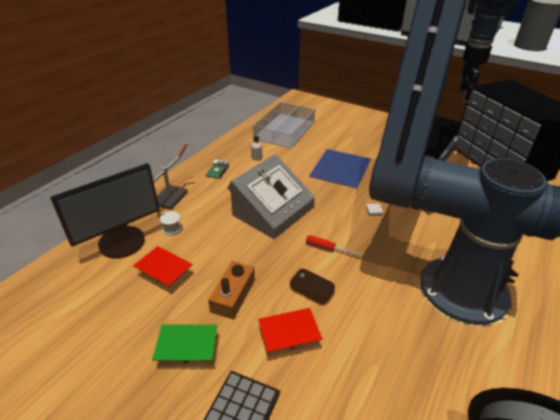

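The scene view shows the console at about (295,255), the mat at (183,345), and the rack at (320,180) with the pin at (324,162). The spool is at (399,232) and the bottle at (324,360). The cover candidates are the grey plate in the console frame at (288,235), the red ones at (278,158) and (383,190), and the green one at (343,151). Only the grey one is in the frame, so I'll confirm it in a crop.

```bash
cat > h.py <<'E'
import numpy as np,cv2
def load(n): return dict(np.load(f"pics/{n}.npz"))
def cloud(d):
    z=d["range_z"];K=d["mtx"];v,u=np.indices(z.shape)
    p=np.stack([(u-K[0,2])/K[0,0]*z,(v-K[1,2])/K[1,1]*z,z],-1)
    return p@d["pose"][:3,:3].T+d["pose"][:3,3]
def proj(d,P):
    p=(np.asarray(P)-d["pose"][:3,3])@d["pose"][:3,:3];p=p@d["mtx"].T;return p[...,:2]/p[...,2:]
E
python3 - <<'E'
from h import *
a=load("scene0");b=load("side0")
A=cv2.resize(a["image"][205:305,235:350],None,fx=4.5,fy=4.5,interpolation=2)[:450,:400*2]
c1=cv2.resize(a["image"][208:303,237:347],(400,345),interpolation=2)
c2=cv2.resize(b["image"][150:245,220:330],(400,345),interpolation=2)
c3=cv2.resize(a["image"][140:210,290:371],(290,250),interpolation=2)
c4=cv2.resize(b["image"][255:325,200:281],(290,250),interpolation=2)
o=np.zeros((600,800,3),np.uint8);o[:345,:400]=c1;o[:345,400:]=c2;o[350:,:290]=c3;o[350:,400:690]=c4
cv2.imwrite("pics/crop1.png",o)
for n,d in(("scene",a),("side",b)):
    P=cloud(d);hsv=cv2.cvtColor(d["image"],cv2.COLOR_BGR2HSV)
    # mat
    m=(hsv[...,0]>105)&(hsv[...,0]<125)&(hsv[...,1]>100)&(P[...,2]<.02)&(P[...,2]>-.02)&(P[...,0]>.1)&(d["range_z"]>0)
    q=P[m]; r=cv2.minAreaRect(q[:,:2].astype(np.float32)); print(n,"mat",r,np.median(q[:,2]),len(q))
    # console
    v,u=np.indices(m.shape)
    reg=(u>237)&(u<347)&(v>208)&(v<303) if n=="scene" else (u>225)&(u<320)&(v>150)&(v<240)
    q=P[reg&(P[...,2]>.02)&(P[...,2]<.2)]
    print(n,"console",cv2.minAreaRect(q[:,:2].astype(np.float32)),q.max(0))
    reg=(u>300)&(u<340)&(v>150)&(v<205) if n=="scene" else (u>205)&(u<260)&(v>258)&(v<320)
    w=reg&(P[...,2]>.036)&(P[...,2]<.052); q=P[w]
    print(n,"rack",cv2.minAreaRect(q[:,:2].astype(np.float32)),len(q))
    q=P[reg&(P[...,2]>.053)&(P[...,2]<.12)]
    for x in(q[q[:,2]>.07],q[q[:,2]<.065]):print(" up",x.mean(0),x.min(0),x.max(0),len(x))
E
```

```text
scene mat ((0.6463921666145325, 0.9919427633285522), (2.8923776149749756, 0.458497554063797), 89.072265625) 0.004555080673189937 5978
scene console ((0.4975437819957733, -0.00034209340810775757), (0.19766616821289062, 0.3144797682762146), 82.3932113647461) [0.66567438 0.09489777 0.13463729]
scene rack ((0.46227288246154785, 0.36056357622146606), (0.0612994059920311, 0.2287781536579132), 11.886109352111816) 555
 up [0.46668633 0.34480515 0.08219953] [0.4578552  0.33912269 0.07013603] [0.47490737 0.35659542 0.09123262] 43
 up [0.47691971 0.29326715 0.05955371] [0.4552431  0.26712421 0.05316092] [0.49363405 0.34742426 0.06499839] 81
side mat ((1.2201156616210938, -1.4010621309280396), (0.6059656143188477, 2.7770767211914062), 42.984710693359375) 0.002333811943537545 1641
side console ((0.6111525297164917, -0.03101488947868347), (0.2368520200252533, 0.49982988834381104), 63.85391616821289) [0.82636443 0.09852401 0.13322721]
side rack ((0.4400692880153656, 0.3106692433357239), (0.127256840467453, 0.1358402818441391), 11.549968719482422) 983
 up [0.46362847 0.35102174 0.08245162] [0.45610662 0.33937861 0.07005169] [0.47380599 0.35881321 0.0898743 ] 79
 up [0.47412511 0.30089194 0.05904347] [0.45632884 0.27014186 0.05307802] [0.49383404 0.35823859 0.06499821] 137
```

View pics/crop1.png

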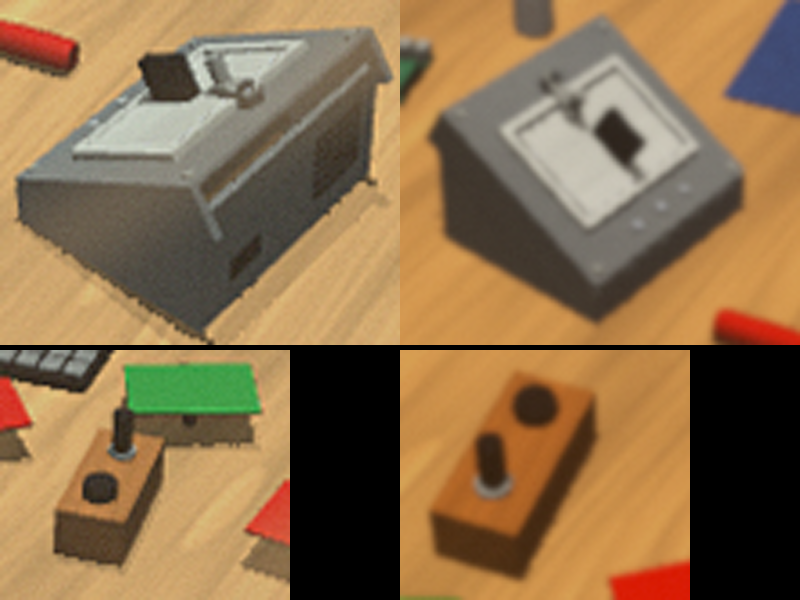

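The crops confirm it. The plain aluminium cover with the black bar lies in the console frame, with its low edge towards the robot, and the tab is at its upper edge. The pin has a tall grip and silver collar, at crop (123,435) left. The flat dark thumbscrew head is at (100,488). Next I'll fit the deck, mat and obstacles.

```bash
cat > fit.py <<'E'
from h import *
from scipy.optimize import least_squares
def pl(q):
    c=q.mean(0);return c,np.linalg.svd(q-c,full_matrices=False)[2][2]
for n in("scene","side"):
    d=load(n+"0");P=cloud(d);hsv=cv2.cvtColor(d["image"],cv2.COLOR_BGR2HSV);v,u=np.indices(P.shape[:2])
    ok=d["range_z"]>0
    r=(u>110)&(u<250)&(v>290)&(v<405) if n=="scene" else (u>300)&(u<378)&(v>143)&(v<192)
    m=r&ok&(hsv[...,0]>100)&(hsv[...,0]<130)&(hsv[...,1]>80)&(P[...,2]<.02)
    print(n,"mat",cv2.minAreaRect(P[m][:,:2].astype(np.float32)))
    for nm,b in {"spool":(385,218,415,248),"flux":(312,338,338,380)}.items() if n=="scene" else {"spool":(158,205,185,238),"flux":(248,136,266,163)}.items():
        q=P[b[1]:b[3],b[0]:b[2]].reshape(-1,3);q=q[(q[:,2]>.02)&(q[:,2]<.1)];print(nm,q.min(0).round(3),q.max(0).round(3))
    reg=(u>237)&(u<347)&(v>208)&(v<303) if n=="scene" else (u>225)&(u<320)&(v>150)&(v<240)
    q=P[reg&ok&(P[...,2]>.035)&(P[...,2]<.14)&(P[...,0]<.75)]
    # robust plane: ransac with tilt 30
    rng=np.random.default_rng(0);best=(0,)
    for _ in range(800):
        c,nn=pl(q[rng.choice(len(q),3)])
        nn*=np.sign(nn[2])
        if abs(np.degrees(np.arccos(nn[2]))-30)>4: continue
        i=abs((q-c)@nn)<.002
        if i.sum()>best[0]:best=(i.sum(),i)
    c,nn=pl(q[best[1]]);nn*=np.sign(nn[2])
    ii=abs((q-c)@nn)<.003
    up=np.array([0,0,1.])-nn*nn[2];up/=np.linalg.norm(up);y=np.cross(nn,up)
    w=q[ii];s=np.stack([w@up,w@y],1)
    print(n,"n",nn,"tilt",np.degrees(np.arccos(nn[2])),"yaw",np.degrees(np.arctan2(up[1],up[0])),len(q),ii.sum(),"yext",np.percentile(s,[0,.5,99.5,100],axis=0))
    R=cv2.minAreaRect(s.astype(np.float32));print(R)
    print(" ctr",up*R[0][0]+y*R[0][1]+nn*(c@nn), "up",up)
E
python3 fit.py
```

```text
scene mat ((0.492719829082489, -0.3412765860557556), (0.170210599899292, 0.19918902218341827), 8.537747383117676)
spool [0.734 0.186 0.02 ] [0.795 0.243 0.077]
flux [ 0.757 -0.257  0.02 ] [ 0.796 -0.221  0.09 ]
scene n [-0.49346943  0.06998538  0.86694288] tilt 29.894696850634787 yaw -8.072033863616824 4375 1148 yext [[ 0.42945056 -0.02817347]
 [ 0.43236051 -0.02733368]
 [ 0.61409422  0.16601947]
 [ 0.61530414  0.16937064]]
((0.5221289396286011, 0.06974007189273834), (0.18652018904685974, 0.1967097818851471), 0.9885202050209045)
 ctr [ 0.55679855 -0.00852896  0.08659721] up [ 0.85835349 -0.12173437  0.4984075 ]
side mat ((0.49302804470062256, -0.33897581696510315), (0.1604384034872055, 0.199208602309227), 8.4982328414917)
spool [0.737 0.187 0.02 ] [0.794 0.242 0.081]
flux [ 0.755 -0.348  0.02 ] [ 0.834 -0.212  0.087]
side n [-0.49313119  0.07434922  0.86677207] tilt 29.9143271909125 yaw -8.573888484483428 3780 1862 yext [[ 0.42867675 -0.02284137]
 [ 0.43238158 -0.02057177]
 [ 0.61165704  0.17160792]
 [ 0.61271322  0.17338737]]
((0.5210561752319336, 0.07520250976085663), (0.1835690587759018, 0.19590088725090027), 0.6546966433525085)
 ctr [ 0.5574843  -0.00799928  0.08464098] up [ 0.8570854  -0.12922247  0.4987045 ]
```

```bash
cat >> h.py <<'E'
from scipy.spatial.transform import Rotation as Ro
C=np.array([.557,-.008,.085]);PSI=-8.3
def deckR(psi=None):
    p=np.radians(PSI if psi is None else psi);c,s=np.cos(np.pi/6),.5
    x=np.array([c*np.cos(p),c*np.sin(p),s]);y=np.array([-np.sin(p),np.cos(p),0])
    return np.stack([x,y,np.cross(x,y)],1)
def D(x,y,z): return C+deckR()@np.array([x,y,z])/1000
def toolR(ydir_deg): # tool z=-n, tool y at angle from deck x in deck plane
    a=np.radians(ydir_deg);y=deckR()@[np.cos(a),np.sin(a),0];z=-deckR()[:,2]
    return np.stack([np.cross(y,z),y,z],1)
def plan(pos,R,N):
    from station import sense
    s=sense();R0=Ro.from_quat(s["tool_rot"]);w=(Ro.from_matrix(R)*R0.inv()).as_rotvec(degrees=True);d=(np.asarray(pos)-s["tcp_pos"])/.03
    print("t %.2f"%s["t"],"rows",N,"dp",(d/N).round(3),"ang",(w/N).round(2),"| total",d.round(2),w.round(1),"F",s["force"].round(1),"q",s["q"].round(2))
E
python3 - <<'E'
from h import *
plan(D(30,-25,110),toolR(0),20)
E
```

```text
t 0.10 rows 20 dp [ 0.546  0.94  -0.087] ang [-1.02 -1.21  3.09] | total [10.92 18.8  -1.74] [-20.4 -24.3  61.8] F [ 0.2  1.5 -0.2] q [-1.43  0.53  1.43 -0.    1.18 -0.18]
```

```bash
R='{"dp":[0.546,0.94,-0.087],"angular":[-1.02,-1.21,3.09]}'; python3 -m crank '[{"dp":[0.55,0.94,-0.09],"angular":[-1,-1.2,3.1]},{"dp":[0.55,0.94,-0.09],"angular":[-1,-1.2,3.1]},{"dp":[0.55,0.94,-0.09],"angular":[-1,-1.2,3.1]},{"dp":[0.55,0.94,-0.09],"angular":[-1,-1.2,3.1]},{"dp":[0.55,0.94,-0.09],"angular":[-1,-1.2,3.1]},{"dp":[0.55,0.94,-0.09],"angular":[-1,-1.2,3.1]},{"dp":[0.55,0.94,-0.09],"angular":[-1,-1.2,3.1]},{"dp":[0.55,0.94,-0.09],"angular":[-1,-1.2,3.1]},{"dp":[0.55,0.94,-0.09],"angular":[-1,-1.2,3.1]},{"dp":[0.55,0.94,-0.09],"angular":[-1,-1.2,3.1]},{"dp":[0.55,0.94,-0.09],"angular":[-1,-1.2,3.1]},{"dp":[0.55,0.94,-0.09],"angular":[-1,-1.2,3.1]},{"dp":[0.55,0.94,-0.09],"angular":[-1,-1.2,3.1]},{"dp":[0.55,0.94,-0.09],"angular":[-1,-1.2,3.1]},{"dp":[0.55,0.94,-0.09],"angular":[-1,-1.2,3.1]},{"dp":[0.55,0.94,-0.09],"angular":[-1,-1.2,3.1]},{"dp":[0.55,0.94,-0.09],"angular":[-1,-1.2,3.1]},{"dp":[0.55,0.94,-0.09],"angular":[-1,-1.2,3.1]},{"dp":[0.55,0.94,-0.09],"angular":[-1,-1.2,3.1]},{"dp":[0.55,0.94,-0.09],"angular":[-1,-1.2,3.1]}]' 1 40
python3 - <<'E'
from h import *
from station import sense,vision
plan(D(30,-25,110),toolR(0),1)
s=sense();d=vision.snapshot("wrist");np.savez("pics/w1.npz",s=np.r_[s["tcp_pos"],s["tool_rot"]],**d)
print(d["mtx"],d["mount"]);cv2.imwrite("pics/w1.png",d["image"])
E
```

```text
t: 2.1
tcp_pos: [0.5275, -0.0277, 0.194]
tool_rot: [0.729, 0.634, 0.168, 0.193]
force: [-0.1, 0.5, 0.0]
finger_gap: 0.003
gripper_force: 0.0
t 2.10 rows 1 dp [-0.094 -0.027  0.041] ang [-0.05 -0.27 -0.31] | total [-0.09 -0.03  0.04] [-0.1 -0.3 -0.3] F [-0.1  0.5  0. ] q [-0.31  0.39  2.09  0.54  0.17 -0.68]
[[325.1922621    0.         276.89138248]
 [  0.         325.1922621  211.74851202]
 [  0.           0.           1.        ]] [[ 4.71485863e-04 -9.57777477e-01 -2.87510144e-01  7.33276461e-02]
 [ 9.99999773e-01  5.90262728e-04 -3.26439233e-04 -4.52578055e-04]
 [ 4.82362667e-04 -2.87509925e-01  9.57777537e-01 -1.24969840e-01]
 [ 0.00000000e+00  0.00000000e+00  0.00000000e+00  1.00000000e+00]]
```

View pics/w1.png

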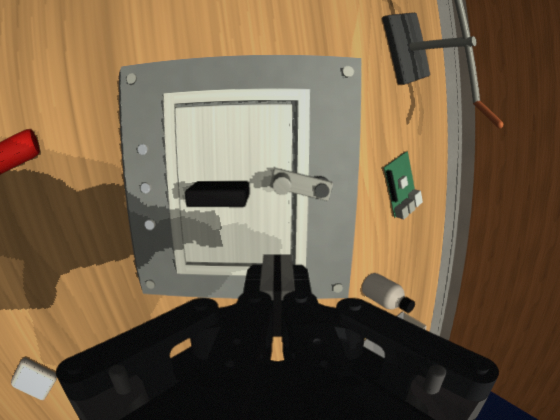

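The wrist view shows the tab post top at about (282,184), the pivot at (321,189) and the black bar at (217,193). The deck corners are at (121,67), (361,58), (349,297) and (143,293). I'll use these to check the deck pose.

```bash
cat >> h.py <<'E'
def wray(w,uv):
    K=w["mtx"];p=(np.asarray(uv,float)-[K[0,2],K[1,2]])/K[0,0];r=np.linalg.norm(p,axis=-1,keepdims=True)
    d=np.concatenate([p/r*np.sin(r),np.cos(r)],-1)
    R=Ro.from_quat(w["s"][3:]).as_matrix();T=w["mount"]
    return R@T[:3,3]+w["s"][:3], d@T[:3,:3].T@R.T
def wdeck(w,uv,h): # intersect with deck plane at height h mm -> deck coords mm
    o,d=wray(w,uv);Q=deckR();o=Q.T@(o-C)*1000;d=d@Q
    return o+d*((h-o[2])/d[:,2])[:,None]
E
python3 - <<'E'
from h import *
w=load("w1")
print(wdeck(w,[(121,67),(361,58),(349,297),(143,293)],0).round(1))
print("frame",wdeck(w,[(165,92),(310,90),(175,274)],6).round(1))
print("piv",wdeck(w,[(321,190)],14).round(1),"post",wdeck(w,[(282,184)],32).round(1))
print("bar top corners",wdeck(w,[(193,182),(249,182),(249,194),(193,194)],37).round(1))
E
```

```text
[[-88.4  94.    0. ]
 [ 90.3  95.2   0. ]
 [ 91.9 -94.7   0. ]
 [-87.3 -95.7   0. ]]
frame [[-49.5  70.3   6. ]
 [ 52.9  69.    6. ]
 [-51.8 -71.5   6. ]]
piv [[61.2  0.1 14. ]] post [[33.9  7.8 32. ]]
bar top corners [[-22.   10.1  37. ]
 [ 13.5  10.   37. ]
 [ 13.4   2.4  37. ]
 [-22.4   2.4  37. ]]
```

```bash
python3 - <<'E'
from h import *
plan(D(33,-22,34),toolR(-15),6)
E
```

```text
t 2.15 rows 6 dp [ 0.207 -0.037 -0.347] ang [ 1.21 -0.23 -2.27] | total [ 1.24 -0.22 -2.08] [  7.3  -1.4 -13.6] F [0.4 0.7 0. ] q [-0.3   0.4   2.09  0.54  0.17 -0.68]
```

```bash
python3 -m crank '[{"dp":[0.21,-0.04,-0.35],"angular":[1.2,-0.2,-2.3]},{"dp":[0.21,-0.04,-0.35],"angular":[1.2,-0.2,-2.3]},{"dp":[0.21,-0.04,-0.35],"angular":[1.2,-0.2,-2.3]},{"dp":[0.21,-0.04,-0.35],"angular":[1.2,-0.2,-2.3]},{"dp":[0.21,-0.04,-0.35],"angular":[1.2,-0.2,-2.3]},{"dp":[0.21,-0.04,-0.35],"angular":[1.2,-0.2,-2.3]},{"dp":[0,0,0],"angular":[0,0,0]}]'
python3 - <<'E'
from h import *
plan(D(33,-22,34),toolR(-15),1)
# arc: tab-local pusher offset, radial 25, tangential 17
def pose(th,rad=25,tan=17):
    a=np.radians(th);e=np.array([-np.cos(a),-np.sin(a)]);t=np.array([-np.sin(a),np.cos(a)])*-1 if 0 else np.array([np.sin(a),-np.cos(a)])
    p=np.array([61,0])+rad*e+tan*t;return p
for th in(-15,-30,-45,-60,-75,-90):print(th,pose(th).round(1),D(*pose(th),34).round(4))
Q=[D(*pose(th),34) for th in np.linspace(-15,-89,13)]
print((np.diff(Q,axis=0)/.03).round(2),(deckR()[:,2]*-74/12).round(2),pose(-15),pose(-89))
E
```

```text
t: 2.85
tcp_pos: [0.5644, -0.0363, 0.1314]
tool_rot: [0.809, 0.529, 0.19, 0.172]
force: [-0.1, 0.4, -0.4]
finger_gap: -0.004
gripper_force: 0.0
t 2.85 rows 1 dp [ 0.03   0.162 -0.014] ang [ 0.13 -0.3   0.43] | total [ 0.03  0.16 -0.01] [ 0.1 -0.3  0.4] F [-0.1  0.4 -0.4] q [-0.3   0.57  2.05  1.42  0.07 -1.29]
-15 [ 32.5 -10. ] [ 0.5666 -0.0194  0.1307]
-30 [30.8 -2.2] [ 0.5663 -0.0116  0.1299]
-45 [31.3  5.7] [ 0.5678 -0.0039  0.1301]
-60 [33.8 13.2] [0.571  0.0032 0.1313]
-75 [38.1 19.7] [0.5757 0.0092 0.1335]
-90 [44. 25.] [0.5815 0.0137 0.1364]
[[-0.01  0.11 -0.02]
 [-0.    0.11 -0.01]
 [ 0.01  0.11 -0.  ]
 [ 0.02  0.11  0.  ]
 [ 0.03  0.1   0.01]
 [ 0.04  0.1   0.01]
 [ 0.05  0.1   0.02]
 [ 0.06  0.09  0.02]
 [ 0.06  0.08  0.03]
 [ 0.07  0.07  0.03]
 [ 0.08  0.07  0.04]
 [ 0.08  0.06  0.04]] [ 3.05 -0.45 -5.34] [32.45193058 -9.95026292] [43.56627902 24.69950147]
```

```bash
python3 -m crank '[{"dp":[0.03,0.19,0],"angular":[0,0,0]},{"dp":[0.03,0.19,0],"angular":[0,0,0]},{"dp":[0.02,0.18,0],"angular":[0,0,0]},{"dp":[-0.01,0.11,-0.02],"angular":[3.05,-0.45,-5.3]},{"dp":[0,0.11,-0.01],"angular":[3.05,-0.45,-5.3]},{"dp":[0.01,0.11,0],"angular":[3.05,-0.45,-5.3]},{"dp":[0.02,0.11,0],"angular":[3.05,-0.45,-5.3]},{"dp":[0.03,0.1,0.01],"angular":[3.05,-0.45,-5.3]},{"dp":[0.04,0.1,0.01],"angular":[3.05,-0.45,-5.3]},{"dp":[0.05,0.1,0.02],"angular":[3.05,-0.45,-5.3]},{"dp":[0.06,0.09,0.02],"angular":[3.05,-0.45,-5.3]},{"dp":[0.06,0.08,0.03],"angular":[3.05,-0.45,-5.3]},{"dp":[0.07,0.07,0.03],"angular":[3.05,-0.45,-5.3]},{"dp":[0.08,0.07,0.04],"angular":[3.05,-0.45,-5.3]},{"dp":[0.08,0.06,0.04],"angular":[3.05,-0.45,-5.3]},{"dp":[0,0,0],"angular":[0,0,0]}]'
python3 - <<'E'
from h import *
plan(D(43.6,24.7,34),toolR(-89),1)
plan(D(-8,0,110),toolR(-90),6)
E
```

```text
t: 4.45
tcp_pos: [0.5802, 0.0133, 0.1377]
tool_rot: [0.966, -0.041, 0.255, 0.024]
force: [-0.8, -0.6, -0.3]
finger_gap: 0.001
gripper_force: 0.3
t 4.45 rows 1 dp [ 0.03   0.005 -0.049] ang [ 0.93 -0.42 -2.13] | total [ 0.03  0.01 -0.05] [ 0.9 -0.4 -2.1] F [-0.8 -0.6 -0.3] q [-0.18  0.56  2.01  0.37  0.06  1.11]
t 4.45 rows 6 dp [-0.469 -0.069  0.214] ang [ 0.24 -0.08 -0.5 ] | total [-2.82 -0.41  1.28] [ 1.4 -0.5 -3. ] F [-0.8 -0.6 -0.3] q [-0.18  0.56  2.01  0.37  0.06  1.11]
```

```bash
python3 -m crank '[{"dp":[-0.23,0.03,0.4],"angular":[0,0,0]},{"dp":[-0.23,0.03,0.4],"angular":[0,0,0]},{"dp":[-0.22,0.03,0.4],"angular":[0,0,0]},{"dp":[-0.43,-0.1,0.02],"angular":[0.3,-0.1,-0.6]},{"dp":[-0.43,-0.1,0.02],"angular":[0.3,-0.1,-0.6]},{"dp":[-0.43,-0.1,0.02],"angular":[0.3,-0.1,-0.6]},{"dp":[-0.43,-0.1,0.02],"angular":[0.3,-0.1,-0.6]},{"dp":[-0.43,-0.1,0.02],"angular":[0.3,-0.1,-0.6]},{"dp":[0,0,0],"angular":[0,0,0]}]' 0.45 40
python3 - <<'E'
from h import *
from station import sense,vision
plan(D(-8,0,110),toolR(-90),1)
s=sense();d=vision.snapshot("wrist");np.savez("pics/w2.npz",s=np.r_[s["tcp_pos"],s["tool_rot"]],**d)
cv2.imwrite("pics/w2.png",d["image"])
E
```

```text
t: 5.35
tcp_pos: [0.5018, 0.0028, 0.1762]
tool_rot: [0.964, -0.067, 0.258, 0.018]
force: [-0.6, 0.1, 0.3]
finger_gap: 0.557
gripper_force: 0.0
t 5.35 rows 1 dp [-0.204 -0.062  0.003] ang [-0.01 -0.04 -0.29] | total [-0.2  -0.06  0.  ] [-0.  -0.  -0.3] F [-0.6  0.1  0.3] q [-0.25  0.42  2.17  1.03  0.06  0.45]
```

View pics/w2.png

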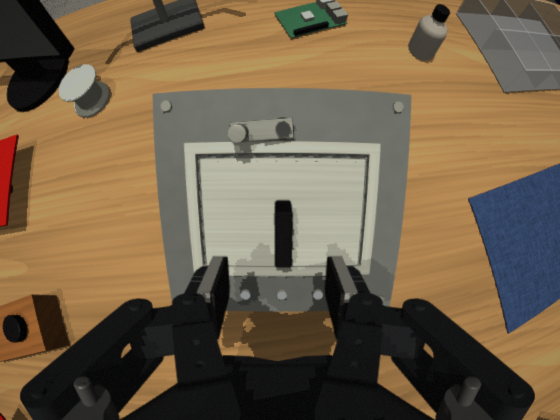

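The tab now lies sideways, with its post at (238,131) clear of the cover. The bar is at x 275–292, rows 201–268.

```bash
python3 - <<'E'
from h import *
w=load("w2")
print("bar top far",wdeck(w,[(275,201),(292,201)],37).round(1),"near bottom",wdeck(w,[(275,267),(292,267)],37).round(1),wdeck(w,[(275,267),(292,267)],5).round(1))
print("cover corners",wdeck(w,[(199,157),(365,157)],5).round(1)); print("post",wdeck(w,[(238,131)],32).round(1))
plan(D(-7,0,25),toolR(-90),6)
print("n per 30mm",deckR()[:,2])
E
```

```text
bar top far [[18.   4.3 37. ]
 [18.1 -6.3 37. ]] near bottom [[-27.4   4.1  37. ]
 [-27.4  -7.2  37. ]] [[-43.4   4.3   5. ]
 [-43.4  -8.9   5. ]]
cover corners [[ 41.9  58.9   5. ]
 [ 42.7 -59.8   5. ]]
post [[61.  27.1 32. ]]
t 5.40 rows 6 dp [ 0.199 -0.044 -0.407] ang [ 0.    0.   -0.05] | total [ 1.19 -0.27 -2.44] [ 0.   0.  -0.3] F [ 0.5 -0.   0. ] q [-0.25  0.42  2.17  1.02  0.06  0.45]
n per 30mm [-0.49476289  0.0721781   0.8660254 ]
```

```bash
python3 -m crank '[{"dp":[0.2,-0.05,-0.4],"angular":[0,0,-0.1]},{"dp":[0.2,-0.05,-0.4],"angular":[0,0,-0.1]},{"dp":[0.2,-0.05,-0.4],"angular":[0,0,-0.1]},{"dp":[0.2,-0.05,-0.4],"angular":[0,0,0]},{"dp":[0.2,-0.05,-0.4],"angular":[0,0,0]},{"dp":[0.22,-0.05,-0.34],"angular":[0,0,0]},{"dp":[0,0,0],"angular":[0,0,0]}]'
python3 - <<'E'
from h import *
plan(D(-5,-1,27),toolR(-90),1)
E
```

```text
t: 6.1
tcp_pos: [0.5287, -0.001, 0.1346]
tool_rot: [0.964, -0.068, 0.258, 0.015]
force: [-0.8, 0.1, 0.4]
finger_gap: 0.553
gripper_force: 0.0
t 6.10 rows 1 dp [ 0.352 -0.181 -0.957] ang [-0.41 -0.05 -0.34] | total [ 0.35 -0.18 -0.96] [-0.4 -0.  -0.3] F [-0.8  0.1  0.4] q [-0.25  0.54  2.14  2.34  0.08 -0.86]
```

```bash
python3 -m crank '[{"dp":[0.09,-0.05,-0.24],"angular":[0,0,0]},{"dp":[0.09,-0.05,-0.24],"angular":[0,0,0]},{"dp":[0.09,-0.04,-0.24],"angular":[0,0,0]},{"dp":[0.08,-0.04,-0.24],"angular":[0,0,0]},{"dp":[0,0,0],"angular":[0,0,0]}]'
python3 - <<'E'
from h import *
plan(D(-5,-1,27),toolR(-90),1)
E
```

```text
t: 6.6
tcp_pos: [0.5383, -0.006, 0.1062]
tool_rot: [0.964, -0.068, 0.257, 0.014]
force: [0.7, -0.0, 0.5]
finger_gap: 0.546
gripper_force: 0.0
t 6.60 rows 1 dp [ 0.031 -0.014 -0.01 ] ang [-0.43 -0.07 -0.39] | total [ 0.03 -0.01 -0.01] [-0.4 -0.1 -0.4] F [ 0.7 -0.   0.5] q [-0.25  0.62  2.13  2.67  0.14 -1.2 ]
```

```bash
python3 -m crank '[{"dp":[0.03,-0.01,-0.01],"angular":[-0.4,0,-0.4]},{"dp":[0,0,0],"angular":[0,0,0]},{"dp":[0,0,0],"angular":[0,0,0]},{"dp":[0,0,0],"angular":[0,0,0]},{"dp":[0,0,0],"angular":[0,0,0]},{"dp":[0,0,0],"angular":[0,0,0]}]' 1 50
python3 - <<'E'
from h import *
plan(D(-5,-1,27),toolR(-90),1)
E
```

```text
t: 7.2
tcp_pos: [0.539, -0.0062, 0.1068]
tool_rot: [0.963, -0.07, 0.258, 0.019]
force: [-1.4, 2.0, 5.6]
finger_gap: 0.133
gripper_force: 49.7
t 7.20 rows 1 dp [ 0.008 -0.009 -0.031] ang [-0.    0.04  0.02] | total [ 0.01 -0.01 -0.03] [-0.  0.  0.] F [-1.4  2.   5.6] q [-0.25  0.62  2.13  2.76  0.14 -1.28]
```

```bash
python3 -m crank '[{"dp":[-0.1,0.015,0.17],"angular":[0,0,0]},{"dp":[-0.1,0.015,0.17],"angular":[0,0,0]},{"dp":[-0.1,0.015,0.17],"angular":[0,0,0]},{"dp":[-0.1,0.015,0.17],"angular":[0,0,0]},{"dp":[-0.1,0.015,0.17],"angular":[0,0,0]},{"dp":[-0.1,0.015,0.17],"angular":[0,0,0]},{"dp":[-0.1,0.015,0.17],"angular":[0,0,0]},{"dp":[-0.1,0.015,0.17],"angular":[0,0,0]},{"dp":[-0.1,0.015,0.17],"angular":[0,0,0]},{"dp":[-0.1,0.015,0.17],"angular":[0,0,0]},{"dp":[0,0,0],"angular":[0,0,0]}]'
python3 - <<'E'
from h import *
plan(D(-5,-1,85),toolR(-90),1)
R=Ro.from_euler('z',8.5-0,degrees=True).as_matrix()
# tool down, tool y at mat -y: cover x ~ world yaw 8.5
p=np.radians(8.5);y=np.array([np.sin(p),-np.cos(p),0]);z=np.array([0,0,-1.]);Rm=np.stack([np.cross(y,z),y,z],1)
plan([.493,-.30,.2],Rm,20)
E
```

```text
t: 8.3
tcp_pos: [0.5082, -0.0022, 0.1576]
tool_rot: [0.963, -0.07, 0.258, 0.019]
force: [0.3, 0.0, -0.6]
finger_gap: 0.128
gripper_force: 48.8
t 8.30 rows 1 dp [ 0.078 -0.002 -0.048] ang [ 0.05 -0.06  0.07] | total [ 0.08 -0.   -0.05] [ 0.1 -0.1  0.1] F [ 0.3  0.  -0.6] q [-0.25  0.47  2.17  1.95  0.06 -0.47]
t 8.30 rows 20 dp [-0.025 -0.496  0.071] ang [0.   1.5  0.82] | total [-0.51 -9.93  1.41] [ 0.  30.1 16.5] F [ 0.3  0.  -0.6] q [-0.25  0.47  2.17  1.95  0.06 -0.47]
```

```bash
python3 -m crank '[{"dp":[0,-0.2,0.3],"angular":[0,1.5,0.8]},{"dp":[0,-0.2,0.3],"angular":[0,1.5,0.8]},{"dp":[0,-0.4,0.3],"angular":[0,1.5,0.8]},{"dp":[-0.04,-0.6,0.3],"angular":[0,1.5,0.8]},{"dp":[-0.04,-0.6,0.2],"angular":[0,1.5,0.8]},{"dp":[-0.04,-0.6,0],"angular":[0,1.5,0.8]},{"dp":[-0.04,-0.6,0],"angular":[0,1.5,0.8]},{"dp":[-0.04,-0.6,0],"angular":[0,1.5,0.8]},{"dp":[-0.04,-0.6,0],"angular":[0,1.5,0.8]},{"dp":[-0.04,-0.6,0],"angular":[0,1.5,0.8]},{"dp":[-0.04,-0.6,0],"angular":[0,1.5,0.8]},{"dp":[-0.04,-0.6,0],"angular":[0,1.5,0.8]},{"dp":[-0.04,-0.6,0],"angular":[0,1.5,0.8]},{"dp":[-0.04,-0.6,0],"angular":[0,1.5,0.8]},{"dp":[-0.04,-0.6,0],"angular":[0,1.5,0.8]},{"dp":[-0.04,-0.6,0],"angular":[0,1.5,0.8]},{"dp":[-0.04,-0.6,0],"angular":[0,1.5,0.8]},{"dp":[-0.04,-0.6,0],"angular":[0,1.5,0.8]},{"dp":[-0.04,-0.6,0],"angular":[0,1.5,0.8]},{"dp":[-0.04,-0.6,0],"angular":[0,1.5,0.8]}]'
cat >> h.py <<'E'
def downR(yaw): # tool down, tool y along yaw-90
    p=np.radians(yaw);y=np.array([np.sin(p),-np.cos(p),0]);z=np.array([0,0,-1.]);return np.stack([np.cross(y,z),y,z],1)
E
python3 - <<'E'
from h import *
plan([.488,-.341,.05],downR(8.5),8)
E
```

```text
t: 10.3
tcp_pos: [0.4966, -0.2927, 0.1745]
tool_rot: [0.997, 0.05, 0.052, -0.012]
force: [0.8, 0.2, -0.7]
finger_gap: 0.129
gripper_force: 48.8
t 10.30 rows 8 dp [-0.036 -0.201 -0.519] ang [-0.23  0.73  0.34] | total [-0.29 -1.61 -4.15] [-1.8  5.8  2.8] F [ 0.8  0.2 -0.7] q [-0.77  0.54  1.68  0.12  0.88  0.62]
```

```bash
python3 -m crank '[{"dp":[-0.04,-0.2,-0.52],"angular":[-0.2,0.7,0.3]},{"dp":[-0.04,-0.2,-0.52],"angular":[-0.2,0.7,0.3]},{"dp":[-0.04,-0.2,-0.52],"angular":[-0.2,0.7,0.3]},{"dp":[-0.04,-0.2,-0.52],"angular":[-0.2,0.7,0.3]},{"dp":[-0.04,-0.2,-0.52],"angular":[-0.2,0.7,0.3]},{"dp":[-0.04,-0.2,-0.52],"angular":[-0.2,0.7,0.4]},{"dp":[-0.04,-0.2,-0.52],"angular":[-0.2,0.8,0.4]},{"dp":[-0.03,-0.2,-0.5],"angular":[-0.2,0.8,0.4]},{"dp":[0,0,0],"angular":[0,0,0]}]'
python3 - <<'E'
from h import *
from station import vision,sense
plan([.488,-.341,.03],downR(8.5),8)
d=vision.snapshot("scene");P=cloud(d);cv2.imwrite("pics/s2.png",cv2.resize(d["image"][280:400,110:260],(750,600),interpolation=2))
E
```

```text
t: 11.2
tcp_pos: [0.4867, -0.3406, 0.0484]
tool_rot: [0.997, 0.073, -0.001, -0.002]
force: [0.8, 0.6, -1.4]
finger_gap: 0.126
gripper_force: 48.8
t 11.20 rows 8 dp [ 0.006 -0.002 -0.077] ang [-0.02 -0.01  0.02] | total [ 0.04 -0.01 -0.61] [-0.2 -0.1  0.1] F [ 0.8  0.6 -1.4] q [-0.8   0.77  1.64  0.    0.73  0.62]
```

View pics/s2.png

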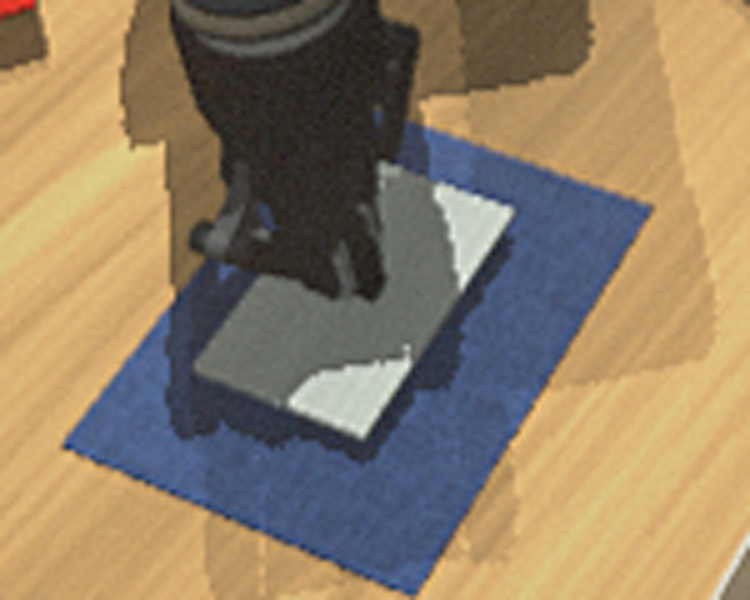

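The cover hangs level over the middle of the mat. I'll lower it gently.

```bash
python3 -m crank '[{"dp":[0,0,-0.12],"angular":[0,0,0]},{"dp":[0,0,-0.12],"angular":[0,0,0]},{"dp":[0,0,-0.12],"angular":[0,0,0]},{"dp":[0,0,-0.08],"angular":[0,0,0]},{"dp":[0,0,-0.04],"angular":[0,0,0]},{"dp":[0,0,-0.03],"angular":[0,0,0]},{"dp":[0,0,-0.03],"angular":[0,0,0]},{"dp":[0,0,-0.03],"angular":[0,0,0]},{"dp":[0,0,0],"angular":[0,0,0]}]'
```

```text
t: 12.15
tcp_pos: [0.4872, -0.3405, 0.0337]
tool_rot: [0.997, 0.073, 0.0, -0.0]
force: [0.8, 0.3, -1.1]
finger_gap: 0.134
gripper_force: 48.8
```

```bash
python3 -m crank '[{"dp":[0,0,-0.03],"angular":[0,0,0]},{"dp":[0,0,-0.03],"angular":[0,0,0]},{"dp":[0,0,-0.03],"angular":[0,0,0]},{"dp":[0,0,0],"angular":[0,0,0]}]'
```

```text
t: 12.55
tcp_pos: [0.4874, -0.3406, 0.0318]
tool_rot: [0.997, 0.073, 0.001, -0.0]
force: [-1.2, 1.0, 4.7]
finger_gap: 0.13
gripper_force: 49.6
```

```bash
python3 -m crank '[{"dp":[0,0,0],"angular":[0,0,0]},{"dp":[0,0,0],"angular":[0,0,0]},{"dp":[0,0,0],"angular":[0,0,0]},{"dp":[0,0,0],"angular":[0,0,0]},{"dp":[0,0,0.2],"angular":[0,0,0]},{"dp":[0,0,0.6],"angular":[0,0,0]},{"dp":[0,0,1],"angular":[0,0,0]},{"dp":[0,0,1],"angular":[0,0,0]},{"dp":[0,0,1],"angular":[0,0,0]},{"dp":[0,0,1],"angular":[0,0,0]},{"dp":[0,0,0.5],"angular":[0,0,0]}]' 0.5 40
python3 - <<'E'
from h import *
from station import vision
d=vision.snapshot("scene");P=cloud(d);np.savez("pics/s3.npz",**d)
m=np.zeros(P.shape[:2],bool);m[280:405,110:250]=1
hsv=cv2.cvtColor(d["image"],cv2.COLOR_BGR2HSV)
q=P[m&(P[...,2]>.005)&(P[...,2]<.018)&(hsv[...,1]<60)]
print("cover",len(q),cv2.minAreaRect(q[:,:2].astype(np.float32)),np.percentile(q[:,2],[5,50,95]))
plan([.465,.349,.2],downR(0),20)
E
```

```text
t: 13.65
tcp_pos: [0.4882, -0.3414, 0.1934]
tool_rot: [0.997, 0.073, 0.002, 0.001]
force: [-0.0, 0.1, 0.1]
finger_gap: 0.497
gripper_force: 0.0
cover 1935 ((0.4922865033149719, -0.3342036306858063), (0.16985687613487244, 0.18577104806900024), 8.30478286743164) [0.00575212 0.00930704 0.01203752]
t 13.70 rows 20 dp [-0.04   1.152  0.008] ang [ 0.02  0.02 -0.42] | total [-0.8  23.03  0.16] [ 0.3  0.4 -8.4] F [ 0.7 -0.   0.7] q [-0.8   0.55  1.56  0.    1.02  0.63]
```

```bash
python3 -m crank '[{"dp":[0,0.5,0.5],"angular":[0,0,0.2]},{"dp":[0,1,0.5],"angular":[0,0,0.2]},{"dp":[-0.05,1,0],"angular":[0,0,0.2]},{"dp":[-0.05,1,0],"angular":[0,0,0.2]},{"dp":[-0.05,1,0],"angular":[0,0,0.2]},{"dp":[-0.05,1,0],"angular":[0,0,0.2]},{"dp":[-0.05,1,0],"angular":[0,0,0.2]},{"dp":[-0.05,1,0],"angular":[0,0,0.2]},{"dp":[-0.05,1,0],"angular":[0,0,0.2]},{"dp":[-0.05,1,0],"angular":[0,0,0.2]},{"dp":[-0.05,1,0],"angular":[0,0,0.2]},{"dp":[-0.05,1,0],"angular":[0,0,0.2]},{"dp":[-0.05,1,0],"angular":[0,0,0.2]},{"dp":[-0.05,1,0],"angular":[0,0,0.2]},{"dp":[-0.05,1,0],"angular":[0,0,0.2]},{"dp":[-0.05,1,0],"angular":[0,0,0.2]},{"dp":[-0.05,1,0],"angular":[0,0,0.2]},{"dp":[0,1,0],"angular":[0,0,0]},{"dp":[0,1,0],"angular":[0,0,0]},{"dp":[0,1,0],"angular":[0,0,0]}]'
python3 -m crank '[{"dp":[0,1,-0.5],"angular":[0,0,0]},{"dp":[0,1,-0.5],"angular":[0,0,0]},{"dp":[0,0.4,-0.5],"angular":[0,0,0]},{"dp":[0,0,0],"angular":[0,0,0]}]'
python3 - <<'E'
from h import *
from station import sense,vision
plan([.465,.349,.18],downR(12),1)
s=sense();d=vision.snapshot("wrist");np.savez("pics/w3.npz",s=np.r_[s["tcp_pos"],s["tool_rot"]],**d)
b=vision.snapshot("scene")["image"][285:405,110:250]
o=np.zeros((600,800,3),np.uint8);o[:420,:560]=d["image"];o[420:,560:]=cv2.resize(b,(240,180),interpolation=2)
cv2.imwrite("pics/w3.png",o)
E
```

```text
t: 15.7
tcp_pos: [0.4628, 0.246, 0.2196]
tool_rot: [0.995, 0.103, -0.001, -0.0]
force: [-0.0, -0.7, -0.0]
finger_gap: 0.501
gripper_force: 0.0
t: 16.1
tcp_pos: [0.4621, 0.317, 0.1725]
tool_rot: [0.995, 0.104, -0.002, 0.0]
force: [-0.6, 0.0, -0.2]
finger_gap: 0.5
gripper_force: 0.0
t 16.10 rows 1 dp [0.097 1.066 0.248] ang [ 0.08 -0.28  0.05] | total [0.1  1.07 0.25] [ 0.1 -0.3  0. ] F [-0.6  0.  -0.2] q [0.4  0.54 1.67 0.   0.94 1.76]
```

View pics/w3.png

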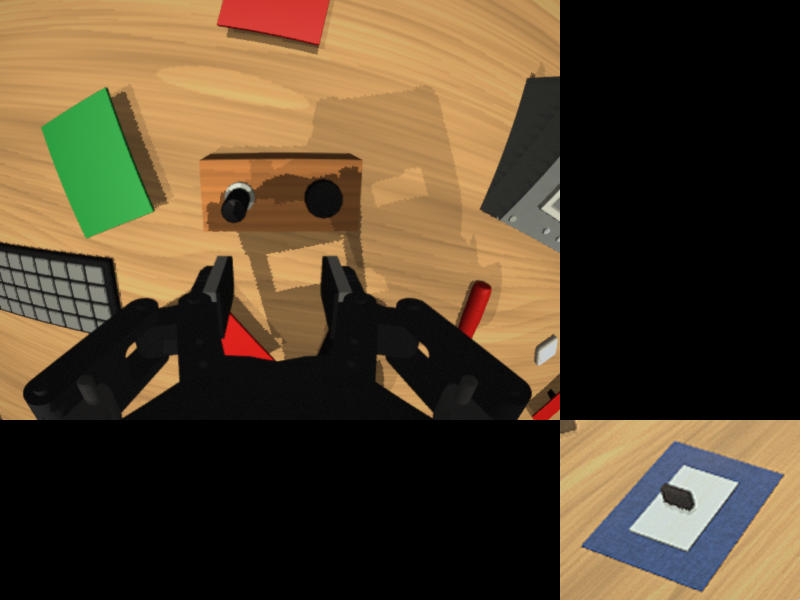

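The cover lies flat, grip up, on the mat. In the wrist view the pin's grip top is at about (235,209), its collar at (239,194), and the thumbscrew is at (323,198).

```bash
python3 - <<'E'
from h import *
w=load("w3")
def at(uv,h):
    o,d=wray(w,[uv]);return (o+d[0]*(h-o[2])/d[0][2]).round(4)
print(at((235.5,209),.088),at((239,194),.05),at((323,198),.06))
r=np.array([at(p,.046) for p in((201,161),(361,160),(361,231),(206,231))]);print(r,r.mean(0))
E
```

```text
[0.4678 0.3468 0.088 ] [0.4684 0.3488 0.05  ] [0.4812 0.2854 0.06  ]
[[0.4877 0.3838 0.046 ]
 [0.5149 0.2601 0.046 ]
 [0.4572 0.2436 0.046 ]
 [0.4303 0.371  0.046 ]] [0.472525 0.314625 0.046   ]
```

```bash
python3 -m crank '[{"dp":[0.05,0.34,0],"angular":[0,-0.1,0]},{"dp":[0.05,0.34,0],"angular":[0,-0.1,0]},{"dp":[0.06,0.34,0],"angular":[0,-0.1,0]},{"dp":[0,0,-0.7],"angular":[0,0,0]},{"dp":[0,0,-0.7],"angular":[0,0,0]},{"dp":[0,0,-0.7],"angular":[0,0,0]},{"dp":[0,0,-0.7],"angular":[0,0,0]},{"dp":[0,0,-0.4],"angular":[0,0,0]},{"dp":[0,0,0],"angular":[0,0,0]},{"dp":[0,0,0],"angular":[0,0,0]}]'
python3 - <<'E'
from h import *
plan([.467,.3475,.07],downR(12.2),1)
E
```

```text
t: 17.2
tcp_pos: [0.4701, 0.3475, 0.0795]
tool_rot: [0.995, 0.103, 0.004, -0.0]
force: [0.2, -0.4, -0.1]
finger_gap: 0.497
gripper_force: 0.0
t 17.20 rows 1 dp [-0.103  0.001 -0.316] ang [-0.08  0.4   0.41] | total [-0.1   0.   -0.32] [-0.1  0.4  0.4] F [ 0.2 -0.4 -0.1] q [ 0.45  0.71  1.67 -0.    0.76  1.81]
```

```bash
python3 -m crank '[{"dp":[-0.05,0,-0.14],"angular":[0,0.2,0.2]},{"dp":[-0.05,0,-0.14],"angular":[0,0.2,0.2]},{"dp":[0,0,0],"angular":[0,0,0]}]'
python3 -m crank '[{"dp":[0,0,0],"angular":[0,0,0]},{"dp":[0,0,0],"angular":[0,0,0]},{"dp":[0,0,0],"angular":[0,0,0]},{"dp":[0,0,0],"angular":[0,0,0]},{"dp":[0,0,0],"angular":[0,0,0]}]' 1 70
python3 - <<'E'
from h import *
plan([.467,.3475,.07],downR(12.2),1)
E
```

```text
t: 17.5
tcp_pos: [0.4663, 0.347, 0.0707]
tool_rot: [0.994, 0.106, -0.001, -0.0]
force: [0.2, 0.2, -0.4]
finger_gap: 0.497
gripper_force: 0.0
t: 18.0
tcp_pos: [0.4668, 0.3474, 0.0711]
tool_rot: [0.994, 0.106, -0.0, -0.001]
force: [-0.9, 1.2, 3.5]
finger_gap: 0.189
gripper_force: 68.2
t 18.00 rows 1 dp [ 0.008  0.003 -0.036] ang [-0.09 -0.02  0.02] | total [ 0.01  0.   -0.04] [-0.1 -0.   0. ] F [-0.9  1.2  3.5] q [0.45 0.72 1.67 0.   0.75 1.8 ]
```

```bash
python3 -m crank '[{"dp":[0,0,0.3],"angular":[0,0,0]},{"dp":[0,0,0.6],"angular":[0,0,0]},{"dp":[0,0,1],"angular":[0,0,0]},{"dp":[0,0,1],"angular":[0,0,0]},{"dp":[0,0,1],"angular":[0,0,0]},{"dp":[0,0,0.5],"angular":[0,0,0]}]'
python3 - <<'E'
from h import *
plan(D(0,-20,110),toolR(-90),20)
E
```

```text
t: 18.6
tcp_pos: [0.4675, 0.3471, 0.2056]
tool_rot: [0.994, 0.106, 0.001, -0.001]
force: [0.9, -0.4, -0.9]
finger_gap: 0.193
gripper_force: 68.8
t 18.60 rows 20 dp [ 0.054 -0.612 -0.042] ang [ 0.05 -1.5  -1.  ] | total [  1.07 -12.23  -0.84] [  1.  -30.  -20.1] F [ 0.9 -0.4 -0.9] q [0.45 0.52 1.59 0.   1.03 1.8 ]
```

```bash
python3 -m crank '[{"dp":[0.05,-0.6,0],"angular":[0,-1.5,-1]},{"dp":[0.05,-0.6,0],"angular":[0,-1.5,-1]},{"dp":[0.05,-0.6,0],"angular":[0,-1.5,-1]},{"dp":[0.05,-0.6,0],"angular":[0,-1.5,-1]},{"dp":[0.05,-0.6,0],"angular":[0,-1.5,-1]},{"dp":[0.05,-0.6,0],"angular":[0,-1.5,-1]},{"dp":[0.05,-0.6,0],"angular":[0,-1.5,-1]},{"dp":[0.05,-0.6,0],"angular":[0,-1.5,-1]},{"dp":[0.05,-0.6,0],"angular":[0,-1.5,-1]},{"dp":[0.05,-0.6,0],"angular":[0,-1.5,-1]},{"dp":[0.05,-0.6,0],"angular":[0,-1.5,-1]},{"dp":[0.05,-0.6,0],"angular":[0,-1.5,-1]},{"dp":[0.05,-0.6,-0.1],"angular":[0,-1.5,-1]},{"dp":[0.05,-0.6,-0.1],"angular":[0,-1.5,-1]},{"dp":[0.05,-0.6,-0.1],"angular":[0,-1.5,-1]},{"dp":[0.05,-0.6,-0.1],"angular":[0,-1.5,-1]},{"dp":[0.05,-0.6,-0.1],"angular":[0,-1.5,-1]},{"dp":[0.05,-0.6,-0.1],"angular":[0.3,-1.5,-1]},{"dp":[0.05,-0.6,-0.1],"angular":[0.3,-1.5,-1]},{"dp":[0.05,-0.6,-0.1],"angular":[0.3,-1.5,-1]}]'
python3 - <<'E'
from h import *
plan(D(0,-20,90),toolR(-90),8)
E
```

```text
t: 20.6
tcp_pos: [0.4952, 0.0045, 0.181]
tool_rot: [0.968, -0.062, 0.244, 0.016]
force: [-0.2, 0.7, -1.7]
finger_gap: 0.19
gripper_force: 68.8
t 20.60 rows 8 dp [ 0.06  -0.108 -0.075] ang [-0.02 -0.21 -0.12] | total [ 0.48 -0.86 -0.6 ] [-0.2 -1.7 -0.9] F [-0.2  0.7 -1.7] q [-0.25  0.39  2.16  0.55  0.11  0.91]
```

```bash
python3 -m crank '[{"dp":[0.06,-0.11,-0.08],"angular":[0,-0.2,-0.1]},{"dp":[0.06,-0.11,-0.08],"angular":[0,-0.2,-0.1]},{"dp":[0.06,-0.11,-0.08],"angular":[0,-0.2,-0.1]},{"dp":[0.06,-0.11,-0.08],"angular":[0,-0.2,-0.1]},{"dp":[0.06,-0.11,-0.08],"angular":[0,-0.2,-0.1]},{"dp":[0.06,-0.11,-0.08],"angular":[0,-0.2,-0.1]},{"dp":[0.06,-0.11,-0.06],"angular":[0,-0.2,-0.1]},{"dp":[0.06,-0.11,-0.06],"angular":[0,-0.3,-0.1]},{"dp":[0,0,0],"angular":[0,0,0]},{"dp":[0,0,0],"angular":[0,0,0]}]'
python3 - <<'E'
from h import *
from station import sense,vision
plan(D(0,-20,90),toolR(-90),1)
s=sense();d=vision.snapshot("wrist");np.savez("pics/w4.npz",s=np.r_[s["tcp_pos"],s["tool_rot"]],**d)
cv2.imwrite("pics/w4.png",cv2.resize(d["image"][90:310,140:430],(790,600),interpolation=2))
print(s["tcp_pos"],(deckR().T@(s["tcp_pos"]-C)*1000).round(1))
E
```

```text
t: 21.6
tcp_pos: [0.51, -0.0209, 0.1633]
tool_rot: [0.963, -0.069, 0.259, 0.017]
force: [0.1, 0.8, -1.5]
finger_gap: 0.19
gripper_force: 68.8
t 21.60 rows 1 dp [-0.015 -0.012 -0.013] ang [-0.18  0.08 -0.2 ] | total [-0.02 -0.01 -0.01] [-0.2  0.1 -0.2] F [ 0.1  0.8 -1.5] q [-0.31  0.46  2.17  1.56  0.09 -0.13]
[ 0.51003934 -0.02093864  0.16334222] [  0.5 -19.6  90.1]
```

View pics/w4.png

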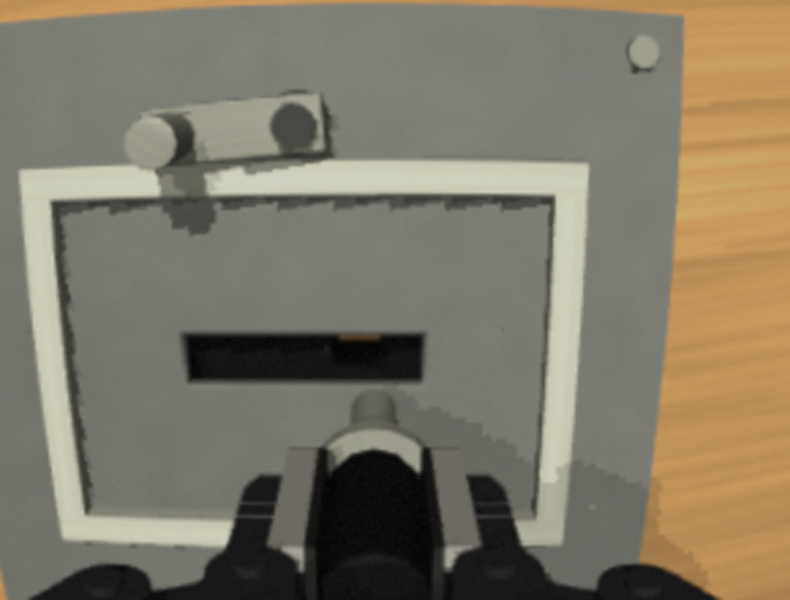

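The tab is aside and the slot spans crop (183–425, 334–382). Inside it a darker patch with a brown edge at x≈333–383 hints at the hole. The pin tip is at crop (373,395).

```bash
python3 - <<'E'
from h import *
w=load("w4")
f=lambda L:[(140+a/2.724,90+b/2.727) for a,b in L]
print("slot",wdeck(w,f([(183,334),(425,334),(425,382),(188,382)]),0).round(1))
print("hole",wdeck(w,f([(333,340),(383,340),(340,340),(380,340)]),-16).round(1))
print("frame outer",wdeck(w,f([(20,172),(588,165),(563,543),(63,540)]),6).round(1))
print("frame inner@0",wdeck(w,f([(52,200),(553,198)]),0).round(1))
print("tip front",wdeck(w,f([(352,400),(396,400),(374,391)]),25).round(1), wdeck(w,f([(352,400),(396,400),(374,391)]),30).round(1))
im=w["image"];v=90+np.array([346,356,366])/2.727
for r in v.astype(int):print(r,im[r,200:300:2].max(-1))
E
```

```text
slot [[  8.   29.9   0. ]
 [  8.2 -32.3   0. ]
 [ -4.7 -32.6   0. ]
 [ -5.1  29.4   0. ]]
hole [[  1.6  -8.1 -16. ]
 [  1.6 -21.8 -16. ]
 [  1.6 -10.  -16. ]
 [  1.6 -21.  -16. ]]
frame outer [[ 51.9  69.1   6. ]
 [ 52.5 -70.7   6. ]
 [-49.9 -71.5   6. ]
 [-51.4  68.8   6. ]]
frame inner@0 [[ 43.7  63.1   0. ]
 [ 43.4 -63.6   0. ]]
tip front [[ -0.1 -14.4  25. ]
 [ -0.1 -24.5  25. ]
 [  2.1 -19.4  25. ]] [[  1.8 -14.5  30. ]
 [  1.8 -24.4  30. ]
 [  4.  -19.5  30. ]]
216 [119 120 119  95  43  10   8  12  12  17  12  12  13  15  11  15  10  13
  13  10  12  13  11  12  13  14  12  10  13  11  18   8   7   7   5   8
   8   8   9   9   7  12  12  12  11  13  12  34  98 120]
220 [120 120 122 108  58  10  14  17  21  19  22  21  22  20  20  21  22  22
  22  23  22  21  20  22  21  22  22  25  21  22  22  13   6   4  10  12
   5   8  10   8  15  17  23  21  23  22  21  42 105 121]
224 [120 119 120 113  78  12  11  16  19  22  22  21  21  19  20  22  22  22
  19  22  21  23  20  24  22  21  22  22  22  23  19  20  20  19  18  18
  21  20  16  16  18  19  20  22  22  19  21  43 111 121]
```

```bash
python3 - <<'E'
from h import *
plan(D(2,-15,70),toolR(-90),6)
print("30mm -n:",-deckR()[:,2], "per mm",-deckR()[:,2]/30)
E
```

```text
t 21.65 rows 6 dp [ 0.066  0.016 -0.093] ang [-0.03  0.01 -0.04] | total [ 0.4   0.09 -0.56] [-0.2  0.1 -0.2] F [-0.  -0.2 -1. ] q [-0.31  0.46  2.17  1.56  0.09 -0.13]
30mm -n: [ 0.49476289 -0.0721781  -0.8660254 ] per mm [ 0.0164921  -0.00240594 -0.02886751]
```

Move to just above, then 15 mm into the slot (5 × 3 mm).

```bash
python3 -m crank '[{"dp":[0.067,0.016,-0.093],"angular":[0,0,0]},{"dp":[0.067,0.016,-0.093],"angular":[0,0,0]},{"dp":[0.067,0.016,-0.093],"angular":[0,0,0]},{"dp":[0.067,0.016,-0.093],"angular":[0,0,0]},{"dp":[0.067,0.016,-0.093],"angular":[0,0,0]},{"dp":[0.067,0.016,-0.093],"angular":[0,0,0]},{"dp":[0.05,-0.007,-0.087],"angular":[0,0,0]},{"dp":[0.05,-0.007,-0.087],"angular":[0,0,0]},{"dp":[0.05,-0.007,-0.087],"angular":[0,0,0]},{"dp":[0.05,-0.007,-0.087],"angular":[0,0,0]},{"dp":[0,0,0],"angular":[0,0,0]}]'
cat > st.py <<'E'
from h import *
from station import sense
s=sense();Q=deckR();print("t",round(s["t"],2),"deck",(Q.T@(s["tcp_pos"]-C)*1000).round(1),"F",(Q.T@s["force"]).round(1),"M",(Q.T@s["ft_torque"]).round(2),"q",s["q"].round(2),"gap",round(s["finger_gap"],3))
plan(s["tcp_pos"],toolR(-90),1)
E
python3 st.py
```

```text
t: 22.75
tcp_pos: [0.5283, -0.0188, 0.136]
tool_rot: [0.963, -0.069, 0.259, 0.017]
force: [0.4, 0.2, -0.6]
finger_gap: 0.191
gripper_force: 68.8
t 22.75 deck [  2.2 -14.8  57.6] F [ 0.   0.2 -0.7] M [-0.02  0.27 -0.  ] q [-0.29  0.54  2.14  2.21  0.09 -0.77] gap 0.191
t 22.75 rows 1 dp [0. 0. 0.] ang [-0.17  0.08 -0.2 ] | total [0. 0. 0.] [-0.2  0.1 -0.2] F [ 0.4  0.2 -0.6] q [-0.29  0.54  2.14  2.21  0.09 -0.77]
```

```bash
python3 -m crank '[{"dp":[0.033,-0.005,-0.058],"angular":[0,0,0]},{"dp":[0.033,-0.005,-0.058],"angular":[0,0,0]},{"dp":[0.033,-0.005,-0.058],"angular":[0,0,0]},{"dp":[0.033,-0.005,-0.058],"angular":[0,0,0]},{"dp":[0.033,-0.005,-0.058],"angular":[0,0,0]},{"dp":[0,0,0],"angular":[0,0,0]}]'; python3 st.py
```

```text
t: 23.35
tcp_pos: [0.5332, -0.0197, 0.1271]
tool_rot: [0.963, -0.069, 0.259, 0.017]
force: [0.5, 0.3, -0.5]
finger_gap: 0.19
gripper_force: 68.8
t 23.35 deck [  2.1 -15.   47.4] F [ 0.1  0.4 -0.6] M [ 0.06  0.31 -0.02] q [-0.29  0.56  2.14  2.35  0.11 -0.91] gap 0.19
t 23.35 rows 1 dp [0. 0. 0.] ang [-0.17  0.07 -0.17] | total [0. 0. 0.] [-0.2  0.1 -0.2] F [ 0.5  0.3 -0.5] q [-0.29  0.56  2.14  2.35  0.11 -0.91]
```

Tip is at −17.6 mm with no force yet; continue.

```bash
python3 -m crank '[{"dp":[0.025,-0.004,-0.043],"angular":[0,0,0]},{"dp":[0.025,-0.004,-0.043],"angular":[0,0,0]},{"dp":[0.025,-0.004,-0.043],"angular":[0,0,0]},{"dp":[0.025,-0.004,-0.043],"angular":[0,0,0]},{"dp":[0,0,0],"angular":[0,0,0]}]'; python3 st.py
```

```text
t: 23.85
tcp_pos: [0.5362, -0.0202, 0.122]
tool_rot: [0.963, -0.069, 0.259, 0.017]
force: [0.3, 0.5, -0.1]
finger_gap: 0.188
gripper_force: 68.8
t 23.85 deck [  2.2 -15.1  41.4] F [ 0.2  0.5 -0.2] M [ 0.01  0.34 -0.07] q [-0.29  0.58  2.13  2.42  0.11 -0.97] gap 0.188
t 23.85 rows 1 dp [0. 0. 0.] ang [-0.17  0.07 -0.17] | total [0. 0. 0.] [-0.2  0.1 -0.2] F [ 0.3  0.5 -0.1] q [-0.29  0.58  2.13  2.42  0.11 -0.97]
```

The tip is in the hole, 7 mm below the sled's top. Continue.

```bash
python3 -m crank '[{"dp":[0.025,-0.004,-0.043],"angular":[0,0,0]},{"dp":[0.025,-0.004,-0.043],"angular":[0,0,0]},{"dp":[0.025,-0.004,-0.043],"angular":[0,0,0]},{"dp":[0.025,-0.004,-0.043],"angular":[0,0,0]},{"dp":[0.025,-0.004,-0.043],"angular":[0,0,0]},{"dp":[0.025,-0.004,-0.043],"angular":[0,0,0]},{"dp":[0.025,-0.004,-0.043],"angular":[0,0,0]},{"dp":[0.025,-0.004,-0.043],"angular":[0,0,0]},{"dp":[0,0,0],"angular":[0,0,0]}]'; python3 st.py
```

```text
t: 24.75
tcp_pos: [0.5422, -0.0212, 0.1116]
tool_rot: [0.963, -0.069, 0.259, 0.017]
force: [-0.2, -0.6, -1.1]
finger_gap: 0.191
gripper_force: 68.8
t 24.75 deck [  2.3 -15.2  29.4] F [-0.6 -0.6 -0.9] M [-0.02  0.32  0.05] q [-0.28  0.6   2.12  2.52  0.13 -1.08] gap 0.191
t 24.75 rows 1 dp [0. 0. 0.] ang [-0.17  0.07 -0.17] | total [0. 0. 0.] [-0.2  0.1 -0.2] F [-0.2 -0.6 -1.1] q [-0.28  0.6   2.12  2.52  0.13 -1.08]
```

```bash
python3 -m crank '[{"dp":[0.017,-0.002,-0.029],"angular":[0,0,0]},{"dp":[0.017,-0.002,-0.029],"angular":[0,0,0]},{"dp":[0.017,-0.002,-0.029],"angular":[0,0,0]},{"dp":[0.017,-0.002,-0.029],"angular":[0,0,0]},{"dp":[0,0,0],"angular":[0,0,0]}]'; python3 st.py
```

```text
t: 25.25
tcp_pos: [0.5442, -0.0214, 0.1082]
tool_rot: [0.963, -0.069, 0.259, 0.017]
force: [-0.6, 0.5, -0.3]
finger_gap: 0.186
gripper_force: 68.8
t 25.25 deck [  2.4 -15.1  25.5] F [-0.7  0.4  0.1] M [0.   0.28 0.  ] q [-0.28  0.61  2.12  2.55  0.13 -1.11] gap 0.186
t 25.25 rows 1 dp [0. 0. 0.] ang [-0.17  0.08 -0.18] | total [0. 0. 0.] [-0.2  0.1 -0.2] F [-0.6  0.5 -0.3] q [-0.28  0.61  2.12  2.55  0.13 -1.11]
```

```bash
python3 -m crank '[{"dp":[0.017,-0.002,-0.029],"angular":[0,0,0]},{"dp":[0.017,-0.002,-0.029],"angular":[0,0,0]},{"dp":[0,0,0],"angular":[0,0,0]}]'; python3 st.py
```

```text
t: 25.55
tcp_pos: [0.5449, -0.0214, 0.1071]
tool_rot: [0.963, -0.069, 0.259, 0.017]
force: [-3.7, 0.3, 4.8]
finger_gap: 0.188
gripper_force: 70.0
t 25.55 deck [  2.4 -15.   24.2] F [-0.8 -0.3  6. ] M [-0.1   0.27  0.04] q [-0.28  0.62  2.12  2.57  0.13 -1.12] gap 0.188
t 25.55 rows 1 dp [0. 0. 0.] ang [-0.16  0.11 -0.17] | total [0. 0. 0.] [-0.2  0.1 -0.2] F [-3.7  0.3  4.8] q [-0.28  0.62  2.12  2.57  0.13 -1.12]
```

```bash
python3 -m crank '[{"dp":[0.017,-0.002,-0.029],"angular":[0,0,0]},{"dp":[0.012,-0.002,-0.02],"angular":[0,0,0]},{"dp":[0,0,0],"angular":[0,0,0]}]'; python3 st.py
```

```text
t: 25.85
tcp_pos: [0.5449, -0.0214, 0.107]
tool_rot: [0.963, -0.069, 0.26, 0.017]
force: [-9.5, -0.6, 19.8]
finger_gap: 0.188
gripper_force: 71.5
t 25.85 deck [  2.3 -15.   24.1] F [ 1.8 -2.  21.8] M [-0.34  0.09 -0.01] q [-0.28  0.62  2.12  2.58  0.14 -1.13] gap 0.188
t 25.85 rows 1 dp [0. 0. 0.] ang [-0.16  0.18 -0.15] | total [0. 0. 0.] [-0.2  0.2 -0.1] F [-9.5 -0.6 19.8] q [-0.28  0.62  2.12  2.58  0.14 -1.13]
```

```bash
python3 -m crank '[{"dp":[-0.022,0.003,0.038],"angular":[0,0,0]},{"dp":[0,0,0],"angular":[0,0,0]}]'
python3 -m crank '[{"dp":[0,0,0],"angular":[0,0,0]},{"dp":[0,0,0],"angular":[0,0,0]},{"dp":[0,0,0],"angular":[0,0,0]},{"dp":[0,0,0],"angular":[0,0,0]},{"dp":[-0.1,0.014,0.17],"angular":[0,0,0]},{"dp":[-0.1,0.014,0.17],"angular":[0,0,0]},{"dp":[-0.1,0.014,0.17],"angular":[0,0,0]},{"dp":[-0.1,0.014,0.17],"angular":[0,0,0]},{"dp":[-0.1,0.014,0.17],"angular":[0,0,0]},{"dp":[-0.1,0.014,0.17],"angular":[0,0,0]},{"dp":[-0.1,0.014,0.17],"angular":[0,0,0]},{"dp":[-0.1,0.014,0.17],"angular":[0,0,0]},{"dp":[-0.1,0.014,0.17],"angular":[0,0,0]},{"dp":[-0.1,0.014,0.17],"angular":[0,0,0]},{"dp":[-0.1,0.014,0.17],"angular":[0,0,0]},{"dp":[-0.1,0.014,0.17],"angular":[0,0,0]},{"dp":[0,0,0],"angular":[0,0,0]}]' 0.45 40
python3 - <<'E'
from h import *
from station import sense,vision
s=sense();d=vision.snapshot("wrist");np.savez("pics/w5.npz",s=np.r_[s["tcp_pos"],s["tool_rot"]],**d)
b=vision.snapshot("scene")["image"];c=vision.snapshot("side")["image"][150:245,220:330]
o=np.zeros((600,800,3),np.uint8);o[:315,:420]=cv2.resize(d["image"],(420,315));o[320:,:373]=cv2.resize(b,(373,280));o[:324,425:]=cv2.resize(c,(375,324),interpolation=2);o[330:,425:]=cv2.resize(b[205:305,235:374],(375,270),interpolation=2)
cv2.imwrite("pics/f.png",o)
E
python3 st.py
```

```text
t: 26.05
tcp_pos: [0.545, -0.0214, 0.1071]
tool_rot: [0.963, -0.069, 0.259, 0.017]
force: [-5.6, 1.0, 10.1]
finger_gap: 0.195
gripper_force: 69.8
t: 27.75
tcp_pos: [0.5093, -0.0163, 0.1678]
tool_rot: [0.963, -0.068, 0.259, 0.017]
force: [-0.9, -1.0, -0.5]
finger_gap: 0.548
gripper_force: 0.0
t 27.9 deck [  1.6 -15.2  94.2] F [-0.8  0.1 -0.9] M [-0.    0.27 -0.02] q [-0.3   0.45  2.16  1.41  0.08  0.03] gap 0.551
t 27.90 rows 1 dp [0. 0. 0.] ang [-0.18  0.08 -0.17] | total [0. 0. 0.] [-0.2  0.1 -0.2] F [-0.2  0.2 -1.2] q [-0.3   0.45  2.16  1.41  0.08  0.03]
```

View pics/f.png

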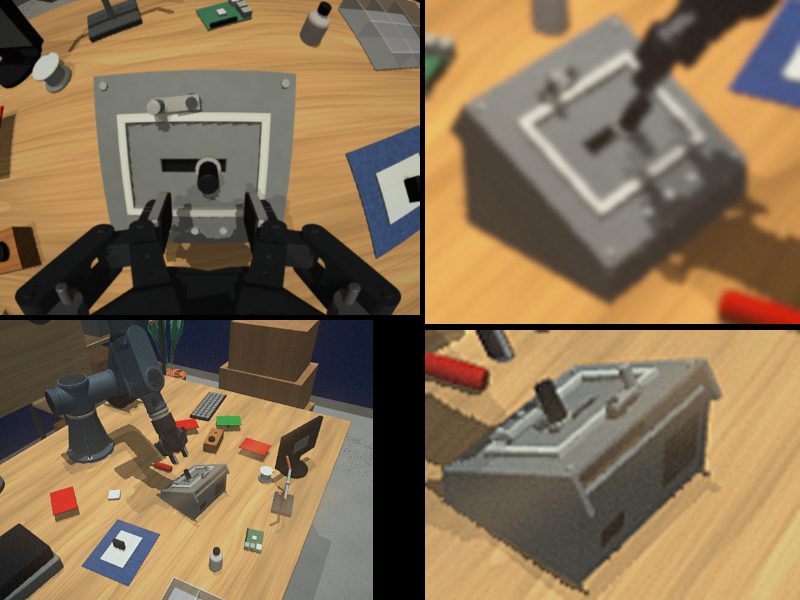

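The pin stands square with its collar on the face. The cover is on the mat, the tab is aside, and the gripper is clear.

```bash
python3 -c "
from station import order
print(order.sign_off())"
```

```text
the job is handed in; nothing more can be done
None
```

The job is handed in at about 28 s: the tab is aside, the cover lies flat with its grip up on the mat, the pin's collar is home on the console's face and released, and I left the thumbscrew, spool and bottle alone.

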